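# Clear the spatula and cap the wax tin

### The job

Finish up at the waxing corner: first take the spatula off the open green wax tin and lay it flat in the aluminium tray, then put the green lid on the tin so that it is fully seated and level. Set both down gently rather than dropping them, do not shove the tin about, and leave the other things on the bench (including the small red lid, which belongs to another jar) where they are.

Things in the scene. Friction and masses are not known exactly. Their poses are not given: they have to be found in the camera images.
- tin: Open round wax tin, dark green with a white paper band round it, standing loose on the bench: outer diameter 120 mm, inner diameter 110 mm (wall 5 mm), 75 mm high, about 0.9 kg, with a solid amber cake of wax inside whose top is 35 mm below the rim. Origin: centre of the underside; z up.
- tin_rim (a point): Centre of the tin's mouth, level with the top of the rim, 75 mm above the tin's underside. The axes are the tin's; z up.
- spatula: Flat spatula lying across the tin's rim at the start: 180 mm long, 28 mm wide all along, wooden handle (-x half) 9 mm thick, steel blade (+x half) 6 mm thick; about 90 g, balanced within 15 mm of the middle. Origin: centre of its underside; x towards the blade, z up. Can be pinched across its width at the middle from above, fingertips passing into the tin's mouth.
- spatula_tip (a point): Underside of the spatula at the end of the steel blade, 90 mm along +x from its origin.
- spatula_butt (a point): Underside of the spatula at the end of the wooden handle, 90 mm along -x from its origin.
- tray: Shallow aluminium tray fixed to the bench: 250 x 110 mm outside, 242 x 102 mm inside, walls 4 mm thick and 16 mm high, inner floor 4 mm above the bench. Origin: centre of the underside; x along its length, z up.
- lid: The tin's lid, upright on the bench: dark green disc 128 mm across, 6 mm thick; under it a steel plug that enters the tin's mouth (102 mm across, 10 mm deep, tapering to 94 mm over its lower 5 mm; 4 mm play all round); on top a round pale wooden knob 28 mm across, from 16 to 50 mm above the origin. About 0.25 kg. Origin: centre of the plug's underside; z up through the knob.
- lid_seat (a point): Centre of the underside of the green disc, 10 mm above the lid's origin; it lies at the rim's centre and height when the lid is seated.
- small_lid: Bystander: smaller lid of another jar, red disc 88 mm across with a black knob 28 mm across, 50 mm high overall. Does not fit the tin. Origin: centre of the underside.
- plane: Bystander: hand plane with dark steel body and wooden handles, 240 x 60 mm, 90 mm high. Origin: centre of the sole; x along its length.
- mallet: Bystander: wooden mallet lying down, 255 mm long, head 120 mm wide and 55 mm high. Origin: on the bench under the handle's middle; x along the handle towards the head.
- sanding_block: Bystander: cork sanding block 65 x 110 x 32 mm. Origin: centre of the underside.
- offcut: Bystander: pale wood offcut 60 x 140 x 22 mm. Origin: centre of the underside.
- glue: Bystander: yellow glue bottle with red cap, 60 mm across and 160 mm high. Origin: centre of the underside.
- chisel: Bystander: chisel with blue handle, 230 mm long, 24 mm high. Origin: on the bench under the joint of handle and blade; x towards the blade.
There are look-alikes about, which are no part of the job. What is shaped like the lid but pink or purple is not meant.

How it is judged (in metres and radians):
On the way, in this order (a step that is already met when the one before it is completed fails the run):
1. the spatula lies flat inside the tray, let go and at rest (x of spatula_tip in the frame of tray between -0.121 and 0.121 m and y of spatula_tip in the frame of tray between -0.051 and 0.051 m and z of each of spatula_tip, spatula_butt in the frame of tray below 0.011 m and x of spatula_butt in the frame of tray between -0.121 and 0.121 m and y of spatula_butt in the frame of tray between -0.051 and 0.051 m and linear speed of spatula below 0.03 m/s and angular speed of spatula below 0.3 rad/s and contact force between the fingers and spatula below 0.1 N), for 0.2 s.
2. the green lid sits seated and level on the tin, let go and at rest (z of lid_seat in the frame of tin_rim between -0.003 and 0.003 m and horizontal distance between lid_seat and tin_rim below 0.007 m and angle between each of lid, tin's own z axis and vertical below 0.035 rad and contact force between the fingers and lid below 0.1 N and linear speed of lid below 0.03 m/s and angular speed of lid below 0.3 rad/s), for 0.2 s.
At the end, for the whole second after the job is handed in: The spatula lies in the tray, both ends inside the walls and on the floor (under 11 mm above the bench); the green lid's disc is within 3 mm of the rim's height and 7 mm of its centre, lid and tin within 0.035 rad of level; both let go and at rest (all of step 1 and all of step 2); the robot touches nothing.
It fails at once if the lid is dropped (moves faster than 0.35 m/s, a fall of about 6 mm, while not held) (contact force between the fingers and lid below 0.05 N and linear speed of lid above 0.35 m/s).
It fails at once if the spatula is dropped (moves faster than 0.6 m/s, a fall of about 18 mm, while not held) (contact force between the fingers and spatula below 0.05 N and linear speed of spatula above 0.6 m/s).
It fails at once if the tin is shoved more than 40 mm or tipped more than 0.25 rad (distance of tin from where it was at the start of the episode above 0.04 m or angle between tin's own z axis and vertical above 0.25 rad).
It fails at once if another thing on the bench is moved more than 30 mm (distance of any of small_lid, plane, mallet, sanding_block, offcut, glue, chisel from where it was at the start of the episode above 0.03 m).
It also fails if it takes over 70 s, if anything falls off the work surface, if the arm or the gripper's body presses on something with over 40 N, if the wrist force passes 120 N, or if a joint passes its speed limit or range.

### The arm

A 7-joint arm with a two-finger parallel gripper is mounted at the origin on the work surface. World frame = base frame: x ahead of the robot, y to its left, z up, the work surface at z = 0. Lengths are in m, angles in degrees, forces in N, time in s.
With the tool pointing down it reaches from about 0.425 to 0.875 m from the base axis. Payload 4.7 kg.
Tool frame: the origin (TCP) lies between the finger pads; the fingertips stand 8 mm ahead of it and the grasp point (between the pads) lies 11 mm behind it; z points along the fingers, y is the line along which they close (so a half turn about z gives the same grasp; the last joint's range is limited). The gripper opens to 87 mm and grips with 3 to 60 N. Pads are 19 mm wide; open, the fingers measure 117 mm over their backs; the gripper's body (75 mm by 190 mm) begins 51 mm behind the grasp point.
Start: joints at [68.073, 18.392, -4.016, 83.108, 1.295, 78.541, -3.26], TCP at [0.251, -0.6, 0.204] pointing down, gripper open.
Joint ranges: [-163.93, 163.93], [-17.29, 119.83], [-79.2, 71.16], [3.27, 140.29], [-89.18, 269.18], [5.43, 117.66], [-154.24, 154.24]. Speed limits (degrees/s): [147.25, 147.25, 180, 180, 180, 180, 180].

### API

Orientations are given as [roll, pitch, yaw] about the fixed x, y, z axes, in that order (R = Rz(yaw) Ry(pitch) Rx(roll)).
In Python, from cell import env, viewer gives the robot as it stands. The module is installed in compiled form; this text tells all that it offers.
- The arm moves only by the tool arm_command, never from a script. Its argument "series" is a list of rows, each a list of 2 entries, a list of its own where there are three numbers: the shift along the tool's x, y, z in mm, then the turn about the tool's z in rad. A call has exactly 5 rows; each row is the pose to reach, as a shift and turn from the pose commanded when the call began, along the tool's axes at that moment; what a row does not reach only later rows make up. A row lasts 1/10 s, in which the tool goes at most 50 mm and 8.59 degrees, less where a joint would pass 70% of its speed; a pose out of reach is approached as far as the arm can. A call with a gripper value outside its range is refused whole. "grip" is the gripper command: -1 is fully open, 1 is shut, values between are in proportion, set as the call begins (left out, the last holds). The fingers move at their own pace and stop on an object; "grip_force" is the grip in N (left out, the last holds). Time passes only in rows, so rows that repeat a pose let the fingers close, or fill a call up. It gives the time, the measured TCP pose, the force, the opening and the grip force at its end, in the units of the state.
- env.get_obs(): the state, without advancing time (a new reading comes with each control period).
- viewer.read_camera(name): name is "scene" or "top"; returns (picture, depth): 384x512x3 uint8, blue, green, red; 384x512 float32, m along the optical axis (not along the pixel's ray), 0 where there is no reading.
- viewer.calibration(name): a dict with "K" (3x3 intrinsics, pixels), "dist" ([k1, k2, p1, p2, k3] as OpenCV has them; the pictures are not rectified), "T" (4x4, takes a point from camera to world coordinates). Camera axes: x right, y up, looking along -z (the intrinsics and any distortion apply to the point x, -y, -z); pixel columns grow to the right and rows downward; lengths in m; the calibration is good to about 2 mm. A picture is of the moment at which its call begins. calibration takes no time and is no camera call.
- env.sign_off(): hands the job in; it is judged then, once.
The state is a dict: "time_s": time; "qpos": joint angles; "joint_velocities": joint speeds; "effort": joint torques, N m; "tool_pos": TCP position; "tool_rot": TCP orientation; "force": force on the tool from outside, world axes, zero at the start; "wrist_torque": the same for the moment, N m; "grip_width": finger opening in m; "grasp_force": force on a finger pad.
Only numpy, scipy, OpenCV 4.12 (cv2) and the standard library are available. Lean on these libraries where they do the work, as an engineer would, in place of code of your own. Each camera call takes 0.05 s, during which the arm holds its last target. There are 200 camera calls.

## Working session

There is one attempt and no reset: what is moved stays moved. The work goes in short steps, Python scripts to look and compute and a tool call to move; the robot and the scene stay as the last step left them, time stands still between calls to the robot, and variables do not carry over. Pictures are saved under pics/ and viewed, at most 10 in all, crops included, and the job is handed in when it is done.

Besides the shell and the picture viewer there is one more tool, called after ">>>" as name(argument=value, ...), one argument or row to a line, values as JSON. arm_command: Moves the arm, as the interface text tells. Its arguments: {"type":"object","properties":{"series":{"type":"array"},"grip":{"type":"number"},"grip_force":{"type":"number"}},"required":["series"]}

```bash
mkdir -p pics
cat > h.py <<'E'
import numpy as np, cv2
from cell import env, viewer
def look(n,name=None):
    p,d=viewer.read_camera(n)
    if name: cv2.imwrite('pics/%s.png'%name,p)
    return p,d,viewer.calibration(n)
def rays(c,uv):
    q=cv2.undistortPoints(np.float64(uv).reshape(-1,1,2),c['K'],np.float64(c['dist'])).reshape(-1,2)
    return np.c_[q[:,0],-q[:,1],-np.ones(len(q))]@c['T'][:3,:3].T, c['T'][:3,3]
def plane(c,uv,z):
    r,o=rays(c,uv); return o+r*((z-o[2])/r[:,2])[:,None]
def cloud(d,c):
    v,u=np.nonzero(d>0); r,o=rays(c,np.c_[u,v]); P=np.full(d.shape+(3,),np.nan); P[v,u]=o+r*d[v,u][:,None]; return P
E
python3 - <<'E'
from h import *
a,_,c=look('top','top0'); b,_,c2=look('scene','scene0')
print(c['T'].round(3),c2['T'].round(3)); o=env.get_obs(); print({k:o[k] for k in('time_s','tool_pos','tool_rot','force','grip_width')})
E
```

```text
[[ 0.017  0.995 -0.096  0.416]
 [-1.     0.015 -0.014 -0.008]
 [-0.012  0.096  0.995  1.356]
 [ 0.     0.     0.     1.   ]] [[ 8.120e-01 -3.390e-01  4.750e-01  1.161e+00]
 [ 5.830e-01  4.710e-01 -6.620e-01 -8.750e-01]
 [ 1.000e-03  8.150e-01  5.800e-01  8.370e-01]
 [ 0.000e+00  0.000e+00  0.000e+00  1.000e+00]]
{'time_s': 0.1, 'tool_pos': array([ 0.25095048, -0.59904076,  0.20318219]), 'tool_rot': array([-1.79903646e+02,  5.90919049e-03,  2.27353183e+01]), 'force': array([-0.218949  ,  0.63930472,  0.39929728]), 'grip_width': 0.08711447737676332}
```

View pics/top0.png

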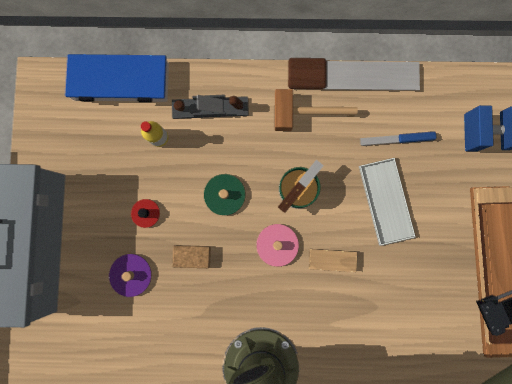

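View pics/scene0.png

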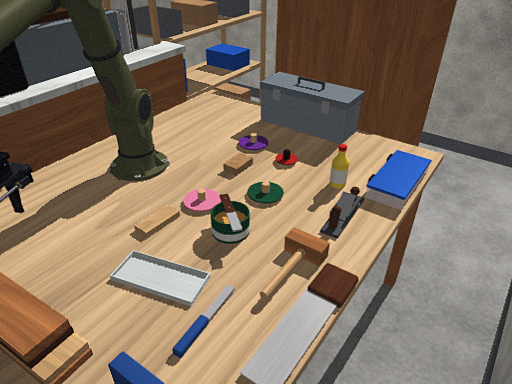

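Top view: the lid-shaped things are green (225,195), pink (278,245), purple (130,275) and the small red one (146,213). The dark green one at (225,195) is the lid meant, by colour and size. The tin with the spatula across it is at (299,188), the tray at (388,202). I'll measure these and confirm with a crop.

```bash
cat > meas.py <<'E'
from h import *
def green(a):
    h=cv2.cvtColor(a,cv2.COLOR_BGR2HSV); return cv2.inRange(h,(65,90,25),(95,255,140))
def comp(m,uv,r):
    k=np.zeros_like(m); cv2.circle(k,uv,r,255,-1); return m&k
E
python3 - <<'E'
from meas import *
a,d,c=look('top'); P=cloud(d,c)
cv2.imwrite('pics/crop0.png',cv2.resize(a[140:260,190:430],None,fx=3.3,fy=3.3,interpolation=cv2.INTER_CUBIC))
hsv=cv2.cvtColor(a,cv2.COLOR_BGR2HSV)
g=green(a)
# lid: disc top at z .016
m=comp(g,(225,195),32); v,u=np.nonzero(m); 
print('lid disc z',np.nanmedian(P[v,u,2]))
ct=max(cv2.findContours(m,0,1)[0],key=cv2.contourArea); W=plane(c,cv2.convexHull(ct).reshape(-1,2),.016)
print('lid circ',np.array(cv2.minEnclosingCircle(np.float32(W[:,:2]*1000))[0]),cv2.minEnclosingCircle(np.float32(W[:,:2]*1000))[1])
def pts(uv,r,z0,z1):
    v,u=np.nonzero(comp(np.full(g.shape,255,np.uint8),uv,r)); Q=P[v,u]; k=(Q[:,2]>z0)&(Q[:,2]<z1); return Q[k],np.c_[u,v][k]
Q,_=pts((225,195),32,.04,.06); print('knob',Q.mean(0),len(Q))
Q,_=pts((225,195),34,.011,.022); print('disc by depth',cv2.minEnclosingCircle(np.float32(Q[:,:2])))
Q,uv=pts((301,187),40,.068,.076); print('rim',len(Q),cv2.minEnclosingCircle(np.float32(Q[:,:2])))
Q,uv=pts((301,187),40,.0785,.095); print('spat',len(Q),np.median(Q[:,2]),cv2.minAreaRect(np.float32(Q[:,:2])))
s=hsv[uv[:,1],uv[:,0],1]; print('blade',Q[s<60].mean(0),'handle',Q[s>100].mean(0))
Q,_=pts((388,202),60,.011,.022); print('tray',len(Q),cv2.minAreaRect(np.float32(Q[:,:2])))
print('bench',np.nanmedian(P[280:300,330:400,2]))
E
```

```text
lid disc z 0.015604474477289854
lid circ [514.05371094 121.01409149] 62.34101104736328
knob [0.51495373 0.12097283 0.04927283] 66
disc by depth ((0.5145673155784607, 0.12107892334461212), 0.06381869316101074)
rim 143 ((0.5436986684799194, -0.11208269745111465), 0.07010714709758759)
spat 536 0.08246852651532555 ((0.5379130244255066, -0.10447276383638382), (0.11144726723432541, 0.1671290546655655), 79.74076080322266)
blade [ 0.57555647 -0.13672871  0.08184807] handle [ 0.50405503 -0.08024176  0.08328434]
tray 360 ((0.5134609937667847, -0.33531126379966736), (0.31679049134254456, 0.1866883635520935), 13.634356498718262)
bench -0.000418265711448651
```

View pics/crop0.png

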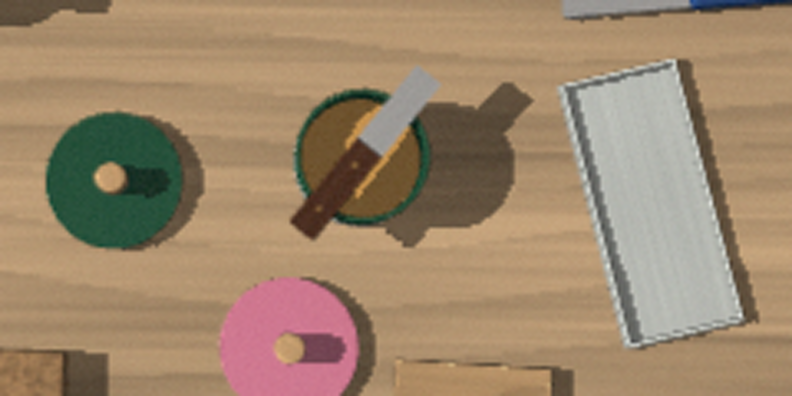

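The crop confirms it: the dark green disc with the pale knob at crop (117,180) is the lid, and the pink one (288,348) is the decoy. The tin is at (362,157), with the spatula handle lower-left and the blade upper-right. Next I'll refine the rim, spatula and tray.

```bash
cat >> meas.py <<'E'
def big(m): return max(cv2.findContours(m,0,1)[0],key=cv2.contourArea)
def rect(c,m,z):
    W=plane(c,big(m).reshape(-1,2),z)[:,:2]*1000; r=cv2.minAreaRect(np.float32(W)); return r
E
python3 - <<'E'
from meas import *
a,d,c=look('top'); h=cv2.cvtColor(a,cv2.COLOR_BGR2HSV)
bl=comp(cv2.inRange(h,(0,0,110),(180,50,255)),(312,173),24); ha=comp(cv2.inRange(h,(0,80,20),(12,255,130)),(291,199),24)
print('blade',rect(c,bl,.081),'handle',rect(c,ha,.084))
# tray
t=comp(cv2.inRange(h,(0,0,60),(180,45,255)),(388,202),50); t=cv2.morphologyEx(t,cv2.MORPH_CLOSE,np.ones((5,5)))
print('tray',rect(c,t,.018))
# tin: green outer hull on rim height
m=comp(green(a),(299,188),26)
v,u=np.nonzero(m); W=plane(c,np.c_[u,v],.075)[:,:2]*1000
from scipy.optimize import least_squares
f=least_squares(lambda p:np.hypot(*(W-p[:2]).T)-p[2],[540,-112,57],loss='soft_l1'); print('tin',f.x,len(W),cv2.minEnclosingCircle(np.float32(W)))
# second view
b,_,c2=look('scene'); h2=cv2.cvtColor(b,cv2.COLOR_BGR2HSV)
m=comp(green(b),(265,192),26); W=plane(c2,cv2.convexHull(big(m)).reshape(-1,2),.016)[:,:2]*1000; print('lid scene',cv2.minEnclosingCircle(np.float32(W)),W.mean(0))
bl=comp(cv2.inRange(h2,(0,0,110),(180,60,255)),(231,218),20);print('blade scene',rect(c2,bl,.081))
ha=comp(cv2.inRange(h2,(0,80,20),(12,255,130)),(226,204),18);print('handle scene',rect(c2,ha,.084))
E
```

```text
blade ((574.7984619140625, -136.33612060546875), (28.199825286865234, 82.30625915527344), 52.155311584472656) handle ((504.3537902832031, -79.66156768798828), (25.426069259643555, 93.30084228515625), 51.52815628051758)
tray ((500.426025390625, -373.1947021484375), (250.44932556152344, 113.03305053710938), 14.094597816467285)
tin [ 533.60218519 -103.3783208    56.45114203] 151 ((533.8076171875, -104.01373291015625), 58.96660232543945)
lid scene ((517.4451904296875, 117.93372344970703), 63.737335205078125) [518.98292007 113.67058601]
blade scene ((576.4385986328125, -137.24246215820312), (28.695053100585938, 86.6437759399414), 51.92888641357422)
handle scene ((506.8287658691406, -82.33926391601562), (27.350217819213867, 93.23090362548828), 51.797489166259766)
```

```bash
cat > go.py <<'E'
import sys; from h import *
from scipy.spatial.transform import Rotation as R
o=env.get_obs(); x,y,z,yaw=map(float,sys.argv[1:5]); p=o['tool_pos']; r=R.from_euler('xyz',o['tool_rot'],degrees=True)
s=r.inv().apply(np.array([x,y,z])-p*1000); t=-(yaw-o['tool_rot'][2]); t=(t+180)%360-180
print('t',o['time_s'],'pos',(p*1000).round(1),o['tool_rot'].round(1),'F',o['force'].round(1),'w',round(o['grip_width']*1000,1),round(o['grasp_force'],1)); print('shift',s.round(1),'turn',np.radians(t).round(3))
E
python3 go.py 540.5 -109 200 -38.8
```

```text
t 0.25 pos [ 251.1 -599.3  203.6] [-180.     0.    22.7] F [1.  0.5 1.1] w 87.2 0.0
shift [ 456.4 -340.3    3.9] turn 1.074
```

>>> arm_command(
  series=[
    [[40,-30,0],0.14],
    [[80,-60,0],0.28],
    [[120,-90,0],0.42],
    [[160,-120,0],0.56],
    [[200,-150,0],0.7],
  ],
  grip=-0.15,
  grip_force=25,
)

```text
time_s: 0.75
tool_pos: [0.3771, -0.3843, 0.2043]
tool_rot: [180.0, -0.0, -17.3]
force: [1.1, -0.3, 0.0]
grip_width: 0.0552
grasp_force: 0.0
```

```bash
python3 go.py 540.5 -109 200 -38.8
```

```text
t 0.75 pos [ 377.1 -384.3  204.3] [180.   -0.  -17.3] F [ 1.1 -0.3  0. ] w 55.2 0.0
shift [  73.9 -311.5    4.2] turn 0.375
```

>>> arm_command(
  series=[
    [[12,-48,0],0.1],
    [[23,-95,0],0.2],
    [[34,-143,0],0.3],
    [[45,-190,0],0.37],
    [[56,-237,0],0.37],
  ],
)

```text
time_s: 1.25
tool_pos: [0.4999, -0.1744, 0.2044]
tool_rot: [180.0, -0.0, -38.3]
force: [1.1, 0.7, 0.2]
grip_width: 0.05
grasp_force: 0.0
```

>>> arm_command(
  series=[
    [[0,0,0],0],
    [[0,0,0],0],
    [[0,0,0],0],
    [[0,0,0],0],
    [[0,0,0],0],
  ],
)

```text
time_s: 1.75
tool_pos: [0.4986, -0.1776, 0.2041]
tool_rot: [180.0, -0.0, -38.4]
force: [-0.7, 0.3, -1.4]
grip_width: 0.05
grasp_force: 0.0
```

```bash
python3 go.py 540.5 -109 150 -38.8
```

```text
t 1.75 pos [ 498.6 -177.6  204.1] [180.   -0.  -38.4] F [-0.7  0.3 -1.4] w 50.0 0.0
shift [ -9.8 -79.8  54.1] turn 0.007
```

>>> arm_command(
  series=[
    [[-3,-26,10],0.007],
    [[-6,-52,25],0.007],
    [[-10,-80,40],0.007],
    [[-10,-80,54],0.007],
    [[-10,-80,54],0.007],
  ],
)

```text
time_s: 2.25
tool_pos: [0.5392, -0.1073, 0.1479]
tool_rot: [179.9, 0.2, -38.6]
force: [0.2, -0.9, -0.4]
grip_width: 0.0501
grasp_force: 0.0
```

>>> arm_command(
  series=[
    [[0,0,0],0],
    [[0,0,0],0],
    [[0,0,0],0],
    [[0,0,0],0],
    [[0,0,0],0],
  ],
)

```text
time_s: 2.75
tool_pos: [0.541, -0.1075, 0.1506]
tool_rot: [-180.0, -0.0, -38.7]
force: [-1.0, -0.5, -0.3]
grip_width: 0.0504
grasp_force: 0.0
```

```bash
python3 go.py 540.5 -109 84 -38.8
python3 - <<'E'
from h import *
a,d,c=look('top'); s,_,c2=look('scene')
cv2.imwrite('pics/near.png',np.hstack([cv2.resize(a[140:240,250:350],(400,400)),cv2.resize(s[150:250,180:280],(400,400))]))
E
```

```text
t 2.75 pos [ 541.  -107.5  150.6] [-180.    -0.   -38.7] F [-1.  -0.5 -0.3] w 50.4 0.0
shift [ 0.5  1.5 66.6] turn 0.003
```

View pics/near.png

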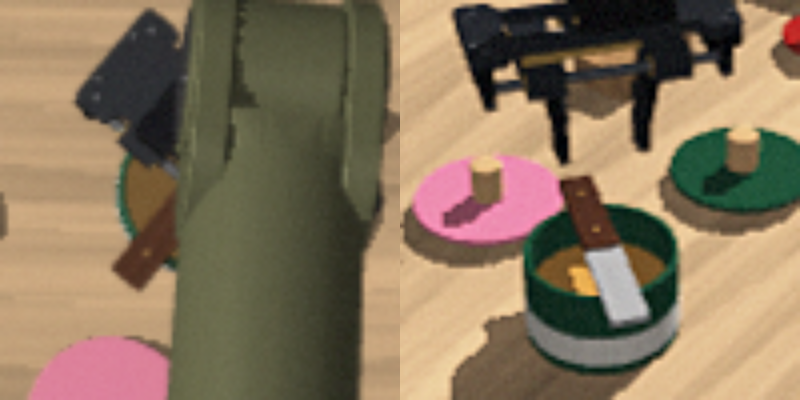

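The fingers, at crop (562,155) and (640,145), straddle the line of the spatula from above, and nothing is in the way. I'll go down.

>>> arm_command(
  series=[
    [[0,1,16],0],
    [[0,1,32],0],
    [[0,1,48],0],
    [[0,1,58],0],
    [[0,1,66.5],0],
  ],
)

```text
time_s: 3.35
tool_pos: [0.5401, -0.1079, 0.083]
tool_rot: [180.0, 0.0, -38.6]
force: [0.7, -0.2, -0.5]
grip_width: 0.0497
grasp_force: 0.0
```

>>> arm_command(
  series=[
    [[0,0,0],0],
    [[0,0,0],0],
    [[0,0,0],0],
    [[0,0,0],0],
    [[0,0,0],0],
  ],
)

```text
time_s: 3.85
tool_pos: [0.5406, -0.108, 0.0842]
tool_rot: [-180.0, -0.1, -38.6]
force: [0.6, 0.5, -0.3]
grip_width: 0.0498
grasp_force: 0.0
```

```bash
python3 go.py 540.5 -109 84 -38.8
```

```text
t 3.85 pos [ 540.6 -108.    84.2] [-1.80e+02 -1.00e-01 -3.86e+01] F [ 0.6  0.5 -0.3] w 49.8 0.0
shift [0.5 0.8 0.2] turn 0.003
```

>>> arm_command(
  series=[
    [[0,1,0.5],0],
    [[0,1,0.5],0],
    [[0,1,0.5],0],
    [[0,1,0.5],0],
    [[0,1,0.5],0],
  ],
  grip=1,
  grip_force=25,
)

```text
time_s: 4.35
tool_pos: [0.5396, -0.1087, 0.0831]
tool_rot: [180.0, -0.0, -38.6]
force: [-0.9, 1.0, 0.2]
grip_width: 0.0181
grasp_force: 0.0
```

>>> arm_command(
  series=[
    [[0,0,0],0],
    [[0,0,-3],0],
    [[0,0,-6],0],
    [[0,0,-13],0],
    [[0,0,-20],0],
  ],
)

```text
time_s: 4.85
tool_pos: [0.5398, -0.1087, 0.1039]
tool_rot: [-180.0, -0.0, -38.6]
force: [-0.6, -0.4, -0.3]
grip_width: 0.0003
grasp_force: 0.0
```

>>> arm_command(
  series=[
    [[0,0,-10],0],
    [[0,0,-22],0],
    [[0,0,-35],0],
    [[0,0,-45],0],
    [[0,0,-50],0],
  ],
)

```text
time_s: 5.35
tool_pos: [0.5404, -0.1088, 0.1549]
tool_rot: [-180.0, -0.1, -38.6]
force: [1.1, 1.1, 0.4]
grip_width: 0.0005
grasp_force: 0.0
```

```bash
python3 go.py 500 -373 152 14
python3 - <<'E'
from h import *
a,d,c=look('top'); s,_,c2=look('scene')
cv2.imwrite('pics/held.png',cv2.resize(s[130:280,150:300],(600,600)))
E
```

```text
t 5.35 pos [ 540.4 -108.8  154.9] [-1.80e+02 -1.00e-01 -3.86e+01] F [1.1 1.1 0.4] w 0.5 0.0
shift [133.3 231.6   3. ] turn -0.919
```

View pics/held.png

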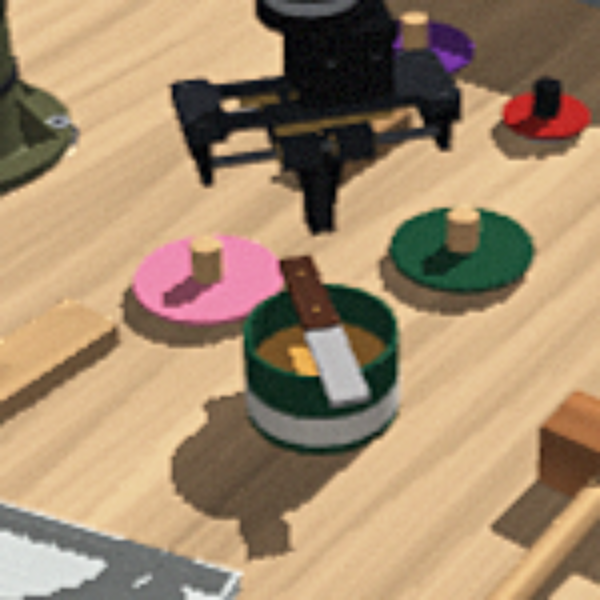

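The grasp missed: the fingers are shut at crop (318,230), apparently above and behind the spatula, which lies undisturbed on the rim. I'll check where the fingertips really are against the reported TCP.

Run:
```python
from h import *
c=viewer.calibration('scene'); p=env.get_obs()['tool_pos']
def proj(w):
    q=np.linalg.inv(c['T'])@np.r_[w,1]; q=q[:3]*[1,-1,-1]; return cv2.projectPoints(q[None],np.zeros(3),np.zeros(3),c['K'],np.float64(c['dist']))[0].ravel()
print('tip expected',proj(p-[0,0,.008]),'spat mid',proj([.5405,-.109,.083]), 'seen tip ~',(229.5,187))
s,d,_=look('scene'); P=cloud(d,c)
v,u=np.mgrid[165:190,218:240]; Q=P[v,u].reshape(-1,3); h=cv2.cvtColor(s,cv2.COLOR_BGR2HSV)[v,u].reshape(-1,3)
k=(h[:,2]<60)&(Q[:,2]>.1); Q=Q[k]; print(len(Q),Q[np.argsort(Q[:,2])[:12]].round(3), np.median(Q,0))
a,_,ct=look('top')
hh=cv2.cvtColor(s,cv2.COLOR_BGR2HSV)
```

```text
tip expected [229.26303733 193.4504269 ] spat mid [229.85379488 210.70014337] seen tip ~ (229.5, 187)
267 [[ 0.545 -0.12   0.173]
 [ 0.549 -0.111  0.174]
 [ 0.529 -0.108  0.175]
 [ 0.552 -0.11   0.175]
 [ 0.548 -0.114  0.175]
 [ 0.546 -0.116  0.176]
 [ 0.539 -0.117  0.176]
 [ 0.547 -0.113  0.178]
 [ 0.545 -0.115  0.178]
 [ 0.547 -0.121  0.179]
 [ 0.554 -0.112  0.179]
 [ 0.545 -0.119  0.18 ]] [ 0.55367256 -0.1215139   0.22852084]
```

The fingertips appear about 20 mm higher than the stated geometry and the reported TCP height imply (row 187 against 193.5 expected; depth gives about 0.172 m against 0.147). The sideways position agrees. I'll reopen, go down to the height already shown to be safe, and measure the tips there.

>>> arm_command(
  series=[
    [[0,0,0],0],
    [[0,0,0],0],
    [[0,0,0],0],
    [[0,0,15],0],
    [[0,0,30],0],
  ],
  grip=-0.15,
)

```text
time_s: 6.05
tool_pos: [0.5396, -0.1087, 0.122]
tool_rot: [180.0, -0.0, -38.6]
force: [0.1, -1.0, -0.4]
grip_width: 0.0328
grasp_force: 0.0
```

>>> arm_command(
  series=[
    [[0,0,15],0],
    [[0,0,30],0],
    [[0,0,40],0],
    [[0,0,40],0],
    [[0,0,40],0],
  ],
)

```text
time_s: 6.55
tool_pos: [0.5398, -0.1086, 0.0831]
tool_rot: [-180.0, 0.0, -38.6]
force: [-0.3, 0.0, 0.1]
grip_width: 0.0497
grasp_force: 0.0
```

```bash
python3 go.py 540.5 -109 84 -38.8
python3 - <<'E'
from h import *
s,d,c=look('scene'); P=cloud(d,c)
v,u=np.mgrid[160:235,200:260]; h=cv2.cvtColor(s,cv2.COLOR_BGR2HSV)[v,u]; Q=P[v,u]
k=(h[...,2]<55)&(Q[...,2]>.086)&(Q[...,2]<.13)&(np.hypot(Q[...,0]-.545,Q[...,1]+.112)<.06); Q=Q[k]; uv=np.c_[u[k],v[k]]
i=np.argsort(Q[:,2])[:20]; print(len(Q)); print(np.c_[uv[i],Q[i].round(3)])
cv2.imwrite('pics/low.png',cv2.resize(s[150:250,180:280],(600,600)))
E
```

```text
t 6.55 pos [ 539.8 -108.6   83.1] [-180.     0.   -38.6] F [-0.3  0.   0.1] w 49.7 0.0
shift [ 0.8 -0.2 -0.9] turn 0.003
61
[[ 2.21e+02  2.10e+02  5.30e-01 -1.37e-01  9.80e-02]
 [ 2.22e+02  2.09e+02  5.30e-01 -1.33e-01  1.00e-01]
 [ 2.40e+02  2.06e+02  5.66e-01 -9.10e-02  1.01e-01]
 [ 2.41e+02  2.06e+02  5.69e-01 -9.10e-02  1.02e-01]
 [ 2.39e+02  2.05e+02  5.62e-01 -9.10e-02  1.03e-01]
 [ 2.21e+02  2.09e+02  5.31e-01 -1.38e-01  1.03e-01]
 [ 2.20e+02  2.09e+02  5.29e-01 -1.40e-01  1.04e-01]
 [ 2.38e+02  2.03e+02  5.54e-01 -8.60e-02  1.04e-01]
 [ 2.42e+02  2.06e+02  5.74e-01 -9.20e-02  1.05e-01]
 [ 2.22e+02  2.08e+02  5.32e-01 -1.35e-01  1.05e-01]
 [ 2.19e+02  2.06e+02  5.19e-01 -1.33e-01  1.06e-01]
 [ 2.40e+02  2.05e+02  5.67e-01 -9.20e-02  1.06e-01]
 [ 2.42e+02  2.05e+02  5.71e-01 -8.90e-02  1.06e-01]
 [ 2.42e+02  2.04e+02  5.69e-01 -8.60e-02  1.07e-01]
 [ 2.41e+02  2.05e+02  5.70e-01 -9.20e-02  1.07e-01]
 [ 2.20e+02  2.08e+02  5.29e-01 -1.41e-01  1.08e-01]
 [ 2.21e+02  2.08e+02  5.32e-01 -1.39e-01  1.08e-01]
 [ 2.19e+02  2.05e+02  5.18e-01 -1.32e-01  1.09e-01]
 [ 2.22e+02  2.07e+02  5.32e-01 -1.35e-01  1.09e-01]
 [ 2.40e+02  2.04e+02  5.67e-01 -9.30e-02  1.10e-01]]
```

View pics/low.png

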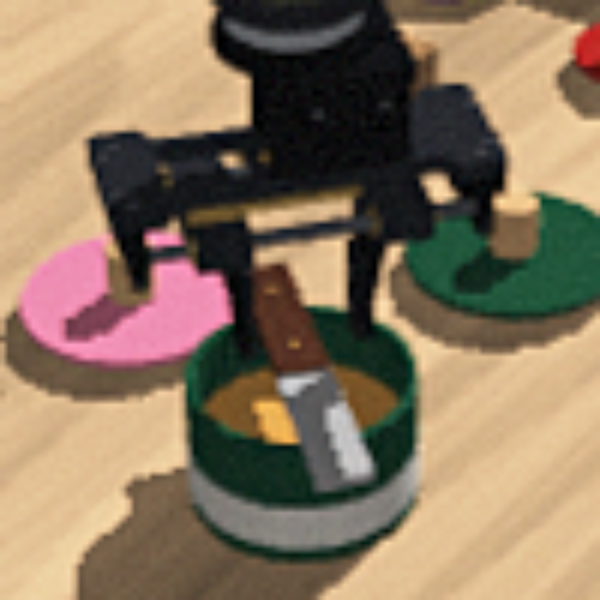

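Left tip (221,210) and right tip (241,206) are at z ≈ 0.100 m with the reported TCP at 0.083, so the tips stand about 25 mm higher than stated. Their middle is on the spatula in plan. I'll go down 24 mm further to bring the tips level with the spatula's underside, then grip.

>>> arm_command(
  series=[
    [[0,0,6],0],
    [[0,0,12],0],
    [[0,0,18],0],
    [[0,0,23.5],0],
    [[0,0,23.5],0],
  ],
)

```text
time_s: 7.1
tool_pos: [0.5388, -0.1085, 0.0585]
tool_rot: [180.0, 0.1, -38.6]
force: [0.5, -0.3, 0.6]
grip_width: 0.05
grasp_force: 0.0
```

>>> arm_command(
  series=[
    [[0,0,0],0],
    [[0,0,0],0],
    [[0,0,0],0],
    [[0,0,0],0],
    [[0,0,0],0],
  ],
  grip=1,
  grip_force=25,
)

```text
time_s: 7.6
tool_pos: [0.5398, -0.1087, 0.0599]
tool_rot: [-180.0, -0.0, -38.6]
force: [-0.6, -0.6, 0.5]
grip_width: 0.0274
grasp_force: 25.0
```

```bash
python3 go.py 540.5 -109 60 -38.8
python3 - <<'E'
from h import *
s,d,c=look('scene'); P=cloud(d,c)
v,u=np.mgrid[170:235,200:260]; h=cv2.cvtColor(s,cv2.COLOR_BGR2HSV)[v,u]; Q=P[v,u]
k=(h[...,2]<40)&(Q[...,2]>.06)&(Q[...,2]<.11)&(np.hypot(Q[...,0]-.545,Q[...,1]+.112)<.04); Q=Q[k]; uv=np.c_[u[k],v[k]]
i=np.argsort(Q[:,2])[:8]; print(len(Q)); print(np.c_[uv[i],Q[i].round(3)])
E
```

```text
t 7.6 pos [ 539.8 -108.7   59.9] [-180.    -0.   -38.6] F [-0.6 -0.6  0.5] w 27.4 25.0
shift [ 0.7 -0.2 -0.1] turn 0.003
59
[[ 2.24e+02  2.14e+02  5.34e-01 -1.29e-01  8.00e-02]
 [ 2.34e+02  2.09e+02  5.44e-01 -9.30e-02  8.10e-02]
 [ 2.25e+02  2.14e+02  5.37e-01 -1.28e-01  8.10e-02]
 [ 2.32e+02  2.10e+02  5.43e-01 -1.01e-01  8.20e-02]
 [ 2.35e+02  2.10e+02  5.50e-01 -9.60e-02  8.20e-02]
 [ 2.36e+02  2.12e+02  5.59e-01 -1.02e-01  8.20e-02]
 [ 2.33e+02  2.09e+02  5.43e-01 -9.70e-02  8.30e-02]
 [ 2.34e+02  2.10e+02  5.49e-01 -1.00e-01  8.40e-02]]
```

>>> arm_command(
  series=[
    [[0,0,0],0],
    [[0,0,0],0],
    [[0,0,-2],0],
    [[0,0,-5],0],
    [[0,0,-8],0],
  ],
  grip_force=40,
)

```text
time_s: 8.15
tool_pos: [0.5394, -0.1086, 0.0676]
tool_rot: [180.0, 0.0, -38.6]
force: [-0.1, 0.4, -1.5]
grip_width: 0.0271
grasp_force: 40.0
```

```bash
python3 go.py 500 -373 130 14
python3 - <<'E'
from h import *
s,d,c=look('scene')
cv2.imwrite('pics/held2.png',cv2.resize(s[150:250,180:280],(600,600)))
E
```

```text
t 8.15 pos [ 539.4 -108.6   67.6] [180.    0.  -38.6] F [-0.1  0.4 -1.5] w 27.1 40.0
shift [134.2 231.2 -62.4] turn -0.918
```

View pics/held2.png

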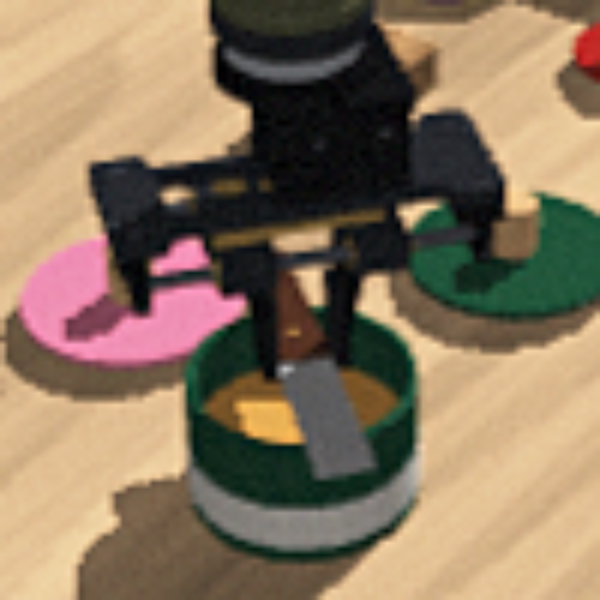

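The spatula is lifted level in the fingers, blade tip at crop (345,470), clear of the rim. I'll raise it and carry it to the tray.

>>> arm_command(
  series=[
    [[0,0,-12],0],
    [[0,0,-25],0],
    [[0,0,-38],0],
    [[0,0,-50],0],
    [[0,0,-60],0],
  ],
)

```text
time_s: 8.7
tool_pos: [0.5402, -0.1088, 0.1294]
tool_rot: [-180.0, -0.1, -38.6]
force: [-0.5, -0.7, -1.5]
grip_width: 0.027
grasp_force: 40.0
```

>>> arm_command(
  series=[
    [[10,17,0],-0.06],
    [[27,46,0],-0.18],
    [[44,76,0],-0.3],
    [[61,106,0],-0.42],
    [[75,130,0],-0.52],
  ],
)

```text
time_s: 9.2
tool_pos: [0.5164, -0.2596, 0.1283]
tool_rot: [179.9, -0.0, -8.7]
force: [0.5, -0.1, -0.4]
grip_width: 0.0271
grasp_force: 40.0
```

```bash
python3 go.py 500 -373 130 14
```

```text
t 9.2 pos [ 516.4 -259.6  128.3] [179.9  -0.   -8.7] F [ 0.5 -0.1 -0.4] w 27.1 40.0
shift [  0.9 114.6  -1.6] turn -0.395
```

>>> arm_command(
  series=[
    [[0,28,0],-0.1],
    [[0,56,0],-0.2],
    [[0,84,0],-0.3],
    [[0,103,0],-0.37],
    [[0,113,0],-0.395],
  ],
)

```text
time_s: 9.7
tool_pos: [0.4986, -0.3716, 0.128]
tool_rot: [180.0, 0.0, 13.7]
force: [-0.1, -0.3, -1.3]
grip_width: 0.0272
grasp_force: 40.0
```

>>> arm_command(
  series=[
    [[0,0,0],0],
    [[0,0,15],0],
    [[0,0,35],0],
    [[0,0,55],0],
    [[0,0,70],0],
  ],
)

```text
time_s: 10.2
tool_pos: [0.4994, -0.3666, 0.0555]
tool_rot: [-179.9, 0.1, 13.9]
force: [-1.0, -0.6, -0.8]
grip_width: 0.0271
grasp_force: 40.0
```

```bash
python3 go.py 500 -373 10 14
python3 - <<'E'
from meas import *
a,d,c=look('top'); s,d2,c2=look('scene')
cv2.imwrite('pics/tray.png',np.hstack([cv2.resize(a[140:260,330:450],(400,400)),cv2.resize(s[220:320,100:220],(400,333))[:333] if 0 else cv2.resize(s[200:320,100:220],(400,400))]))
E
```

```text
t 10.2 pos [ 499.4 -366.6   55.5] [-1.799e+02  1.000e-01  1.390e+01] F [-1.  -0.6 -0.8] w 27.1 40.0
shift [-0.9  6.4 45.5] turn -0.002
```

View pics/tray.png

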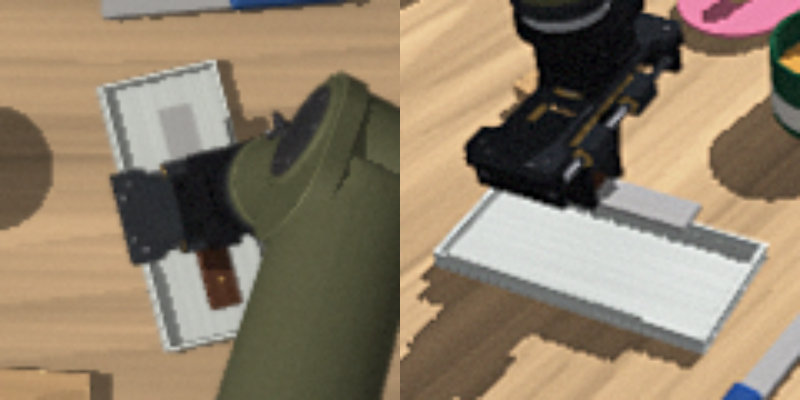

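Held over the tray and in line with it (top view: blade at (180,125), handle at (220,275); both ends inside the walls). I'll lower with a 6 mm sideways correction. The underside is at TCP + 15 mm, so contact with the floor is expected at TCP ≈ −11.

>>> arm_command(
  series=[
    [[0,6,10],0],
    [[0,6,22],0],
    [[0,6,35],0],
    [[0,6,45],0],
    [[0,6,52],0],
  ],
)

```text
time_s: 10.8
tool_pos: [0.5006, -0.3741, 0.0042]
tool_rot: [-179.9, 0.1, 13.8]
force: [1.3, 0.3, -1.0]
grip_width: 0.0269
grasp_force: 40.0
```

>>> arm_command(
  series=[
    [[0,0,2],0],
    [[0,0,5],0],
    [[0,0,7],0],
    [[0,0,9],0],
    [[0,0,9],0],
  ],
)

```text
time_s: 11.3
tool_pos: [0.5012, -0.3746, -0.0033]
tool_rot: [180.0, -0.0, 13.8]
force: [0.1, -0.4, -1.3]
grip_width: 0.0271
grasp_force: 40.0
```

```bash
python3 go.py 500 -373 -11 14
python3 - <<'E'
from meas import *
a,d,c=look('top'); P=cloud(d,c); h=cv2.cvtColor(a,cv2.COLOR_BGR2HSV)
ha=comp(cv2.inRange(h,(0,80,20),(12,255,130)),(396,222),14); v,u=np.nonzero(ha); print('handle top z',np.median(P[v,u,2]),len(u))
Q=P[172:182,380:388].reshape(-1,3); print('blade',np.nanmedian(Q,0))
E
```

```text
t 11.3 pos [ 501.2 -374.6   -3.3] [180.   -0.   13.8] F [ 0.1 -0.4 -1.3] w 27.1 40.0
shift [-0.8 -1.8  7.7] turn -0.003
handle top z 0.019937912573311012 138
blade [ 0.57650158 -0.36597581  0.01517985]
```

>>> arm_command(
  series=[
    [[0,0,1],0],
    [[0,0,2.5],0],
    [[0,0,4],0],
    [[0,0,5.5],0],
    [[0,0,5.5],0],
  ],
)

```text
time_s: 11.85
tool_pos: [0.501, -0.3744, -0.0092]
tool_rot: [-180.0, 0.0, 13.8]
force: [0.2, 0.0, -1.5]
grip_width: 0.0275
grasp_force: 40.0
```

>>> arm_command(
  series=[
    [[0,0,0.3],0],
    [[0,0,0.6],0],
    [[0,0,0.9],0],
    [[0,0,1.2],0],
    [[0,0,1.5],0],
  ],
)

```text
time_s: 12.35
tool_pos: [0.5012, -0.3746, -0.0103]
tool_rot: [180.0, -0.0, 13.8]
force: [-0.5, -0.1, -1.4]
grip_width: 0.0269
grasp_force: 40.0
```

>>> arm_command(
  series=[
    [[0,0,0.3],0],
    [[0,0,0.6],0],
    [[0,0,0.9],0],
    [[0,0,1.2],0],
    [[0,0,1.2],0],
  ],
)

```text
time_s: 12.85
tool_pos: [0.5012, -0.3746, -0.011]
tool_rot: [180.0, 0.0, 13.8]
force: [-1.8, 1.0, 2.6]
grip_width: 0.0274
grasp_force: 40.0
```

Contact: force rose from −1.4 to +2.6 N. I'll release.

>>> arm_command(
  series=[
    [[0,0,0],0],
    [[0,0,0],0],
    [[0,0,0],0],
    [[0,0,0],0],
    [[0,0,0],0],
  ],
  grip=-0.1,
)

```text
time_s: 13.35
tool_pos: [0.5012, -0.3745, -0.0117]
tool_rot: [180.0, -0.0, 13.8]
force: [0.8, 0.7, -0.7]
grip_width: 0.0474
grasp_force: 0.0
```

>>> arm_command(
  series=[
    [[0,0,-5],0],
    [[0,0,-20],0],
    [[0,0,-45],0],
    [[0,0,-80],0],
    [[0,0,-120],0],
  ],
)

```text
time_s: 13.85
tool_pos: [0.5008, -0.3741, 0.1101]
tool_rot: [-180.0, 0.0, 13.8]
force: [0.8, -0.3, 0.5]
grip_width: 0.0478
grasp_force: 0.0
```

```bash
python3 go.py 514.5 121 130 14
python3 - <<'E'
from meas import *
a,d,c=look('top'); P=cloud(d,c); h=cv2.cvtColor(a,cv2.COLOR_BGR2HSV)
ha=comp(cv2.inRange(h,(0,80,20),(12,255,130)),(396,222),20); v,u=np.nonzero(ha); print('handle top z',np.median(P[v,u,2]),rect(c,ha,.013))
E
```

```text
t 13.85 pos [ 500.8 -374.1  110.1] [-180.     0.    13.8] F [ 0.8 -0.3  0.5] w 47.8 0.0
shift [ 131.5 -477.6  -19.6] turn -0.003
handle top z 0.012786951678476877 ((435.115966796875, -389.55914306640625), (47.242820739746094, 26.546234130859375), 13.47841739654541)
```

>>> arm_command(
  series=[
    [[12,-45,-10],0],
    [[25,-90,-20],0],
    [[37,-135,-20],0],
    [[49,-180,-20],0],
    [[62,-225,-20],0],
  ],
  grip=-0.3,
)

```text
time_s: 14.4
tool_pos: [0.5079, -0.1396, 0.13]
tool_rot: [179.9, -0.1, 13.8]
force: [1.2, -0.1, -0.5]
grip_width: 0.0568
grasp_force: 0.0
```

>>> arm_command(
  series=[
    [[12,-45,0],0],
    [[25,-90,0],0],
    [[37,-135,0],0],
    [[49,-180,0],0],
    [[62,-225,0],0],
  ],
)

```text
time_s: 14.9
tool_pos: [0.5144, 0.0938, 0.1299]
tool_rot: [179.9, -0.1, 13.8]
force: [1.0, -0.3, 0.3]
grip_width: 0.0566
grasp_force: 0.0
```

>>> arm_command(
  series=[
    [[0,0,0],0],
    [[0,0,0],0],
    [[0,0,0],0],
    [[0,0,0],0],
    [[0,0,0],0],
  ],
)

```text
time_s: 15.4
tool_pos: [0.5144, 0.0905, 0.1285]
tool_rot: [180.0, 0.0, 13.7]
force: [0.3, 0.9, -0.7]
grip_width: 0.0567
grasp_force: 0.0
```

```bash
python3 go.py 514.5 121 60 14
python3 - <<'E'
from meas import *
b,_,c2=look('scene')
m=comp(green(b),(265,192),26); v,u=np.nonzero(m); print(u.min(),u.max(),v.min(),v.max())
E
```

```text
t 15.4 pos [514.4  90.5 128.5] [180.    0.   13.7] F [ 0.3  0.9 -0.7] w 56.7 0.0
shift [  7.3 -29.7  68.5] turn -0.006
242 282 182 211
```

>>> arm_command(
  series=[
    [[3,-15,15],0],
    [[7,-29,35],0],
    [[7,-29,50],0],
    [[7,-29,65],0],
    [[7,-29,68],0],
  ],
)

```text
time_s: 15.95
tool_pos: [0.5128, 0.1202, 0.0583]
tool_rot: [180.0, 0.2, 13.7]
force: [-0.8, -0.7, -0.7]
grip_width: 0.0563
grasp_force: 0.0
```

>>> arm_command(
  series=[
    [[0,0,0],0],
    [[0,0,15],0],
    [[0,0,30],0],
    [[0,0,45],0],
    [[0,0,53],0],
  ],
)

```text
time_s: 16.45
tool_pos: [0.5128, 0.1215, 0.0053]
tool_rot: [-180.0, 0.2, 13.8]
force: [-0.9, 0.2, -1.4]
grip_width: 0.0566
grasp_force: 0.0
```

```bash
python3 go.py 514.5 120.5 4 14
python3 - <<'E'
from h import *
s,d,c=look('scene')
cv2.imwrite('pics/lid.png',cv2.resize(s[130:230,215:315],(600,600)))
E
```

```text
t 16.45 pos [512.8 121.5   5.3] [-180.     0.2   13.8] F [-0.9  0.2 -1.4] w 56.6 0.0
shift [1.4 1.3 1.3] turn -0.003
```

View pics/lid.png

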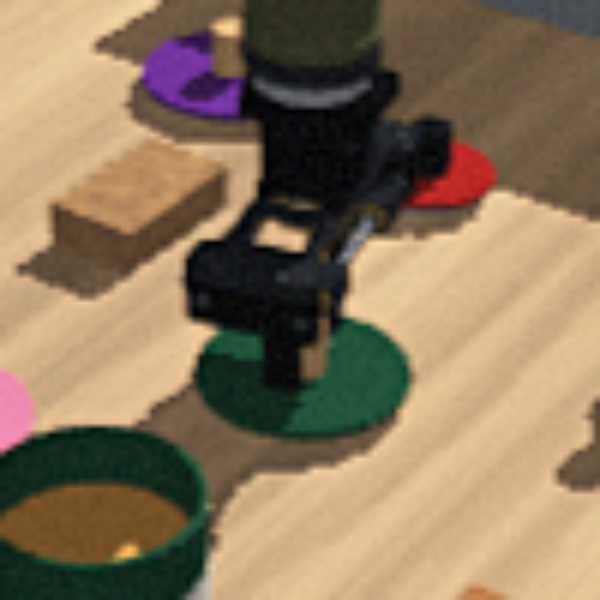

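The fingers stand on either side of the knob (crop (285,360) and behind (312,345)), with the tips just above the green disc. I'll grip and lift a little.

>>> arm_command(
  series=[
    [[1.5,1,0],0],
    [[1.5,1,0],0],
    [[1.5,1,0],0],
    [[1.5,1,0],0],
    [[1.5,1,0],0],
  ],
  grip=1,
  grip_force=40,
)

```text
time_s: 17.0
tool_pos: [0.5162, 0.1215, 0.0079]
tool_rot: [180.0, -0.1, 13.8]
force: [-0.3, 0.6, 0.6]
grip_width: 0.0268
grasp_force: 40.0
```

>>> arm_command(
  series=[
    [[0,0,0],0],
    [[0,0,0],0],
    [[0,0,-1],0],
    [[0,0,-3],0],
    [[0,0,-5],0],
  ],
)

```text
time_s: 17.5
tool_pos: [0.5151, 0.121, 0.012]
tool_rot: [-180.0, 0.1, 13.8]
force: [-0.5, -0.3, -3.1]
grip_width: 0.0273
grasp_force: 40.0
```

```bash
python3 go.py 533.7 -103.5 120 14
python3 - <<'E'
from meas import *
a,d,c=look('top'); P=cloud(d,c)
m=comp(green(a),(299,188),27); v,u=np.nonzero(m); print(len(u))
from scipy.optimize import least_squares
ok=(P[v,u,2]>.06); W=plane(c,np.c_[u,v][ok],.075)[:,:2]*1000
f=least_squares(lambda p:np.hypot(*(W-p[:2]).T)-p[2],[534,-104,57],loss='soft_l1'); print('tin',f.x,len(W),cv2.minEnclosingCircle(np.float32(W)))
# lid green seen
m=comp(green(a),(225,195),36); v,u=np.nonzero(m); print('lid',np.nanmedian(P[v,u,2]),len(u))
E
```

```text
t 17.5 pos [515.1 121.   12. ] [-1.80e+02  1.00e-01  1.38e+01] F [-0.5 -0.3 -3.1] w 27.3 40.0
shift [ -35.7  222.4 -108. ] turn -0.003
152
tin [ 533.84186295 -103.33589048   56.86081468] 122 ((533.7919311523438, -104.1238021850586), 59.05628967285156)
lid 0.019680325117820363 100
```

>>> arm_command(
  series=[
    [[0,0,-15],0],
    [[0,0,-38],0],
    [[0,0,-62],0],
    [[0,0,-87],0],
    [[0,0,-105],0],
  ],
)

```text
time_s: 18.05
tool_pos: [0.5165, 0.1217, 0.1202]
tool_rot: [180.0, -0.1, 13.8]
force: [0.5, 0.4, -3.5]
grip_width: 0.0269
grasp_force: 40.0
```

>>> arm_command(
  series=[
    [[-4,25,0],0],
    [[-11,68,0],0],
    [[-19,115,0],0],
    [[-26,163,0],0],
    [[-32,195,0],0],
  ],
)

```text
time_s: 18.55
tool_pos: [0.5313, -0.0802, 0.1186]
tool_rot: [179.9, -0.0, 13.6]
force: [0.2, -0.6, -3.3]
grip_width: 0.027
grasp_force: 40.0
```

>>> arm_command(
  series=[
    [[-2,14,0],0],
    [[-4,24,0],0],
    [[-4,24,0],0],
    [[-4,24,0],0],
    [[-4,24,0],0],
  ],
)

```text
time_s: 19.05
tool_pos: [0.5333, -0.0977, 0.1176]
tool_rot: [-180.0, -0.0, 14.0]
force: [-0.2, 0.3, -3.2]
grip_width: 0.027
grasp_force: 40.0
```

```bash
python3 go.py 533.8 -103.7 92 13.8
python3 - <<'E'
from meas import *
p=env.get_obs()['tool_pos']*1000
b,d,c2=look('scene','over'); a,d1,c=look('top'); 
P=cloud(d,c2); m=green(b); k=(P[...,2]>.1)&(P[...,2]<.16)&(np.hypot(P[...,0]-.534,P[...,1]+.104)<.09); m=m&(k*255).astype(np.uint8)
Q=P[m>0]*1000; A=np.c_[Q[:,:2],np.ones(len(Q))]; print('plane',np.linalg.lstsq(A,Q[:,2],rcond=None)[0],np.median(Q[:,2]),len(Q))
zt=p[2]+8.7; W=plane(c2,cv2.convexHull(big(m)).reshape(-1,2),zt/1000)[:,:2]*1000; print(zt,cv2.minEnclosingCircle(np.float32(W)),cv2.fitEllipse(np.float32(W)))
P=cloud(d1,c); m=green(a); k=(P[...,2]>.1)&(P[...,2]<.16); m=m&(k*255).astype(np.uint8); W=plane(c,np.argwhere(m>0)[:,::-1],zt/1000)[:,:2]*1000; print(len(W),cv2.minEnclosingCircle(np.float32(W)))
E
```

```text
t 19.05 pos [533.3 -97.7 117.6] [-180.   -0.   14.] F [-0.2  0.3 -3.2] w 27.0 40.0
shift [-0.9  6.  25.6] turn 0.003
plane [-6.44341521e-03  1.01365227e-02  1.29023453e+02] 124.29139766666975 659
126.3087732060205 ((537.1378173828125, -103.1487045288086), 65.21973419189453) ((536.7847290039062, -103.03607177734375), (122.20636749267578, 133.03619384765625), 41.38686752319336)
31 ((484.07281494140625, -61.95536804199219), 12.86758804321289)
```

The lid is level in the grip (slope under 0.013) and reads about where expected once the scene camera's earlier offset is taken off. I'll centre it over the tin and lower: the plug should enter at TCP ≈ 82 and seat at ≈ 72.

>>> arm_command(
  series=[
    [[-1,3,0],0],
    [[-1,6,5],0],
    [[-1,6,12],0],
    [[-1,6,19],0],
    [[-1,6,25],0],
  ],
)

```text
time_s: 19.65
tool_pos: [0.5331, -0.1059, 0.0913]
tool_rot: [-180.0, 0.1, 13.8]
force: [-0.1, 0.6, -3.3]
grip_width: 0.0271
grasp_force: 40.0
```

>>> arm_command(
  series=[
    [[0,0,0],0],
    [[0,0,2],0],
    [[0,0,4],0],
    [[0,0,6],0],
    [[0,0,8],0],
  ],
)

```text
time_s: 20.15
tool_pos: [0.5337, -0.1061, 0.0845]
tool_rot: [180.0, -0.0, 13.8]
force: [-0.5, -0.3, -3.2]
grip_width: 0.0273
grasp_force: 40.0
```

```bash
python3 go.py 533.8 -103.7 80 13.8
```

```text
t 20.15 pos [ 533.7 -106.1   84.5] [180.   -0.   13.8] F [-0.5 -0.3 -3.2] w 27.3 40.0
shift [ 0.7 -2.3  4.5] turn 0.0
```

Correct by −2 mm in y before the plug enters, then lower in small steps.

>>> arm_command(
  series=[
    [[0.5,-2,0],0],
    [[0.5,-2,1.5],0],
    [[0.5,-2,3],0],
    [[0.5,-2,4],0],
    [[0.5,-2,5],0],
  ],
)

```text
time_s: 20.65
tool_pos: [0.5336, -0.1041, 0.0794]
tool_rot: [180.0, 0.0, 13.8]
force: [0.1, 0.8, -2.8]
grip_width: 0.0269
grasp_force: 40.0
```

```bash
python3 go.py 533.8 -103.7 74 13.8
```

```text
t 20.65 pos [ 533.6 -104.1   79.4] [180.    0.   13.8] F [ 0.1  0.8 -2.8] w 26.9 40.0
shift [ 0.3 -0.4  5.4] turn -0.0
```

>>> arm_command(
  series=[
    [[0,0,1],0],
    [[0,0,2],0],
    [[0,0,3],0],
    [[0,0,4],0],
    [[0,0,4.5],0],
  ],
)

```text
time_s: 21.15
tool_pos: [0.5339, -0.104, 0.075]
tool_rot: [180.0, -0.0, 13.8]
force: [0.6, -0.6, -2.6]
grip_width: 0.0266
grasp_force: 40.0
```

>>> arm_command(
  series=[
    [[0,0,0.3],0],
    [[0,0,0.7],0],
    [[0,0,1.1],0],
    [[0,0,1.5],0],
    [[0,0,1.5],0],
  ],
)

```text
time_s: 21.65
tool_pos: [0.5339, -0.104, 0.0736]
tool_rot: [180.0, -0.0, 13.8]
force: [2.0, -0.4, -1.9]
grip_width: 0.0273
grasp_force: 40.0
```

>>> arm_command(
  series=[
    [[0,0,0.3],0],
    [[0,0,0.6],0],
    [[0,0,0.9],0],
    [[0,0,1.2],0],
    [[0,0,1.2],0],
  ],
)

```text
time_s: 22.15
tool_pos: [0.5339, -0.104, 0.0729]
tool_rot: [180.0, -0.0, 13.8]
force: [0.3, -0.0, 4.1]
grip_width: 0.0271
grasp_force: 40.0
```

Contact is at the expected seating height (plug on rim would have touched about 10 mm higher). I'll release and retreat straight up.

>>> arm_command(
  series=[
    [[0,0,0],0],
    [[0,0,0],0],
    [[0,0,0],0],
    [[0,0,0],0],
    [[0,0,0],0],
  ],
  grip=-0.2,
)

```text
time_s: 22.65
tool_pos: [0.5333, -0.104, 0.072]
tool_rot: [-180.0, 0.0, 13.8]
force: [-0.4, 0.5, -0.0]
grip_width: 0.0508
grasp_force: 0.0
```

>>> arm_command(
  series=[
    [[0,0,-5],0],
    [[0,0,-20],0],
    [[0,0,-45],0],
    [[0,0,-80],0],
    [[0,0,-115],0],
  ],
)

```text
time_s: 23.15
tool_pos: [0.5335, -0.1038, 0.1896]
tool_rot: [180.0, -0.0, 13.8]
force: [1.0, -0.6, -0.8]
grip_width: 0.0521
grasp_force: 0.0
```

>>> arm_command(
  series=[
    [[-30,0,-10],0],
    [[-60,0,-20],0],
    [[-80,0,-20],0],
    [[-80,0,-20],0],
    [[-80,0,-20],0],
  ],
)

```text
time_s: 23.65
tool_pos: [0.4566, -0.1231, 0.2085]
tool_rot: [179.9, -0.1, 13.8]
force: [0.1, 0.6, 0.4]
grip_width: 0.0523
grasp_force: 0.0
```

```bash
python3 go.py 0 0 0 0
python3 - <<'E'
from meas import *
a,d1,c=look('top'); b,d,c2=look('scene'); P=cloud(d,c2); m=green(b)
k=(P[...,2]>.072)&(P[...,2]<.09)&(np.hypot(P[...,0]-.534,P[...,1]+.104)<.085); Q=P[(m>0)&k]*1000
print('disc',np.linalg.lstsq(np.c_[Q[:,:2],np.ones(len(Q))],Q[:,2],rcond=None)[0],np.median(Q[:,2]),len(Q),cv2.minEnclosingCircle(np.float32(Q[:,:2])))
P=cloud(d1,c); h=cv2.cvtColor(a,cv2.COLOR_BGR2HSV)
ha=comp(cv2.inRange(h,(0,80,20),(12,255,130)),(396,222),24); v,u=np.nonzero(ha); print('handle z',np.median(P[v,u,2]),rect(c,ha,.013))
cv2.imwrite('pics/end.png',np.hstack([cv2.resize(a[130:280,280:430],(400,400)),cv2.resize(b[170:320,110:260],(400,400))]))
E
```

```text
t 23.65 pos [ 456.6 -123.1  208.5] [ 1.799e+02 -1.000e-01  1.380e+01] F [0.1 0.6 0.4] w 52.3 0.0
shift [-414.5 -228.7  207.3] turn 0.241
disc [-5.15075451e-03  7.17864688e-03  8.29776376e+01] 79.54415653593827 733 ((534.1814575195312, -106.42498016357422), 65.56244659423828)
handle z nan ((457.1490173339844, -384.1382751464844), (92.80243682861328, 27.318326950073242), 14.196529388427734)
```

View pics/end.png

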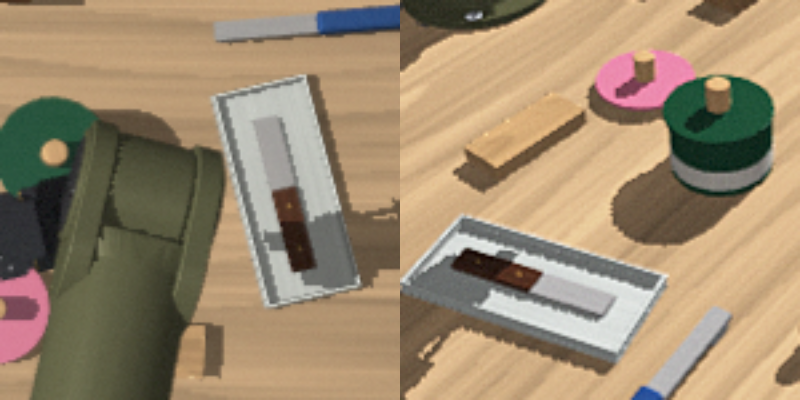

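The spatula lies flat in the tray, (285,195) in the top half. The green lid sits level on the tin at (718,115) in the right half: disc top ≈ 80 mm where 81 mm means seated, slope under 0.01. The gripper is clear, so I'll hand in.

```bash
python3 -c "
from cell import env
print(env.sign_off())"
```

```text
the job is handed in; nothing more can be done
None
```

The job is handed in: the spatula lies flat in the tray and the green lid sits level and seated on the tin, by the last camera check. My first grasp closed above the spatula because the fingertips stood about 25 mm higher than stated; nothing was disturbed. No verdict came back from the hand-in.

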